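# Push the offcut tray down the lane onto the weighing plate

## Robot

A 6-joint arm with a two-finger parallel gripper is mounted at the origin on the work surface. World frame = base frame: x ahead of the robot, y to its left, z up, the work surface at z = 0. Lengths are in m, angles in degrees, forces in N, time in s.
With the tool pointing down it reaches from about 0.35 to 0.875 m from the base axis. Payload 4.2 kg.
Tool frame: the origin (TCP) lies midway between the tips of the shut fingers; the grasp point (between the pads) lies r.pinch_z behind it (r.pinch_z is the distance from the TCP to the grasp point, in m); z points along the fingers, y is the direction in which the jaws open and shut (so a half turn about z gives the same grasp; the last joint's range is limited). The gripper opens to 87 mm and grips with 3 to 60 N. Pads are 19 mm wide; open, the fingers measure 117 mm over their backs; the gripper's body (75 mm by 190 mm) begins 51 mm behind the grasp point.
Start: joints at [83.572, 22.042, 0.453, 0, -68.411, -14.817], TCP at [0.226, 0.583, 0.223] pointing down, gripper open.
Joint ranges: [-179.83, 179.83], [-69.29, 118.12], [-61.27, 80.66], [-181.25, 117.63], [-171.15, -9.14], [-177.46, 177.46]. Speed limits (degrees/s): [159.86, 159.86, 180, 180, 180, 180].

## Interface

Orientations are given as a 3x3 rotation matrix whose columns are the frame's x, y, z axes.
In Python, from station import r gives the robot as it stands. The module is installed in compiled form; this text tells all that it offers.
- The arm moves only by the tool play_rows, never from a script. Its argument "deltas" is a list of rows, each a list of 7 numbers: the shift along the tool's x, y, z in units of 25 mm (1.0 is 25 mm), then the turn, a rotation vector about the tool's x, y, z in units of 5 degrees (1.0 is 5 degrees), then the finger opening in mm, from 0 to 87. In form: [[tx, ty, tz, wx, wy, wz, fingers], ...]. A call has 1 to 12 rows; each row is the pose to reach, as a shift and turn from the pose commanded when the call began, along the tool's axes at that moment; what a row does not reach only later rows make up. A row lasts 1/10 s, in which the tool goes at most 50 mm and 8.59 degrees, less where a joint would pass 70% of its speed; a pose out of reach is approached as far as the arm can. A call with a gripper value outside its range is refused whole. The fingers move at their own pace and stop on an object; the grip force is fixed at half the most. Time passes only in rows, so rows that repeat a pose let the fingers close. It gives the time, the measured TCP pose, the force and the opening at its end, in the units of the state.
- r.sense(): the state, without advancing time (a new reading comes with each control period).
- r.capture(name): name is "side" or "top"; returns a dict with "pixels" (400x640x3 uint8, red, green, blue), "camera_matrix" (3x3 intrinsics, pixels), "k1" (the pictures are not rectified: a ray, as slopes to the right and down, at radius r is drawn at 1 + k1 r^2 times it, then the intrinsics apply), "R" (3x3) and "t" (3): a world point X has camera coordinates R X + t. Camera axes: x right, y down, z forward; pixel columns grow to the right and rows downward; lengths in m; the calibration is good to about 2 mm. A picture is of the moment at which its call begins. There is no depth.
- r.finish_job(): hands the job in, once; it reports no verdict.
Trained networks look in the newest picture that a camera, given by its name, has taken for a name from the list of things; names that differ only in an ending like _2 or _b are one class to them, and where a whole thing is asked for, a point or a joint stands for the part that bears it (a point fixed in the world has none). Each returns a list of dicts, best first, with "score" (0 to 1); they miss things now and then, are a little off and sometimes report something else, mostly with a low value. They report only what shows in the picture. A call takes as long as a camera call. They do not tell look-alikes from the thing itself.
- r.spot_in(camera, target): "centre" ([x, y, z] in m, in world coordinates, good to about 4 mm: the middle of the surface that is visible of it).
- r.cut_out(camera, target): "region" (400x640 bool, what is visible of it).
The state is a dict: "time_s": time; "joints": joint angles; "joint_velocities": joint speeds; "effort": joint torques, N m; "tcp_pos": TCP position; "ee_rot": TCP orientation; "wrist_force": force on the tool from outside, world axes, zero at the start; "moment": the same for the moment, N m; "gripper_width": opening from 0.0 (shut) to 1.0 (fully open).
Only numpy, scipy, OpenCV 4.12 (cv2) and the standard library are available. Lean on these libraries where they do the work, as an engineer would, in place of code of your own. Each camera call takes 0.05 s, during which the arm holds its last target.

## Task

Push the wooden tray of brass offcuts down the narrow lane between the two steel guide rails and leave it standing wholly on the bright weighing plate at the end of the lane, with your hand away from it. Line it up first: neither the tray nor the robot may touch a rail or the grey housing of the scale at any moment. Only push the tray with the fingers so that it stays flat on the bench, never lift or tip it, and leave the other tools and things on the bench where they are.

Things in the scene. Friction and masses are not known exactly. Their poses are not given: they have to be found in the camera images.
- lane: Weighing lane, fixed to the bench. Origin: on the bench (z = 0), centre of the weighing plate; x points down the lane (the way to push), y left of that. Two parallel steel rails, 16 mm high, 6 mm thick, run from x = -150 to +70 mm, inner faces at y = +60 and -60 mm; 3 mm high screw flanges reach to y = +-80 mm. The bright plate, 166 (x) by 116 mm (y), is level with the bench.
- mouth (a point): Point on the bench midway between the rails at the open mouth of the lane, 150 mm before the plate's centre. Axes as the lane's.
- housing_face (a point): Point on the bench under the middle of the face of the scale's grey housing that closes the end of the lane, 105 mm beyond the plate's centre; the housing is 50 mm high, 150 mm wide and 80 mm deep.
- tray: Open wooden tray heaped nearly to the rim with brass offcuts: 130 mm long (its x), 96 mm wide (y), walls 48 mm high, 0.5 to 0.85 kg; slides when pushed. Origin: centre of its underside. Starts on the bench outside the lane's mouth, centre 245 to 275 mm before the plate's centre, x axis roughly down the lane but up to 0.3 rad askew and up to 35 mm off to either side.
- pliers: bystander: pliers with red handles lying flat, about 165 x 55 mm, 16 mm high. Leave it alone. Origin at its underside
- file: bystander: flat file with a wooden handle lying beside a rail, about 235 x 24 mm, 24 mm high. Leave it alone. Origin at its underside
- hammer: bystander: hammer lying flat, about 240 mm long, under 40 mm high. Leave it alone. Origin at its underside
- jar: bystander: small amber jar, 52 mm across, 65 mm high, upright behind the scale's housing. Leave it alone. Origin at its underside
- cup: bystander: open brass cup, 72 mm across, 50 mm high. Leave it alone. Origin at its underside
- cork_block: bystander: cork block 70 x 45 x 30 mm, beside a rail. Leave it alone. Origin at its underside
- offcut: bystander: flat L-shaped brass offcut, about 60 x 50 mm, 5 mm thick. Leave it alone. Origin at its underside
Not all that is in view belongs to the job. Leave any pink or purple look-alike of the tray alone.

How it is judged:
By the outcome, as a careful person would: the job done as asked, in the order asked, and still so for the second after the job is handed in, with the robot touching nothing.
It also fails if it takes over 72 s, if anything falls off the work surface, if the arm or the gripper's body presses on something with over 40 N, if the wrist force passes 120 N, or if a joint passes its speed limit or range.

## Working session

There is one attempt and no reset: what is moved stays moved. The work goes in short steps, Python scripts to look and compute and a tool call to move; the robot and the scene stay as the last step left them, time stands still between calls to the robot, and variables do not carry over. Pictures are saved under pics/ and viewed, and the job is handed in when it is done.

Besides the shell and the picture viewer there is one more tool, called after "Request:" by a JSON object that holds its "api" and its "payload", one argument or row to a line. play_rows: Moves the arm, as the interface text tells. Its arguments: {"type":"object","properties":{"deltas":{"type":"array","items":{"type":"array","items":{"type":"number"}}}},"required":["deltas"]}

```bash
mkdir -p pics
python3 - <<'E'
from station import r
import cv2,numpy as np
s=r.sense()
for k in s: print(k,np.round(s[k],3).tolist())
print(r.pinch_z)
for c in("top","side"):
    d=r.capture(c); cv2.imwrite(f"pics/{c}0.png",d["pixels"][:,:,::-1])
    print(c,d["camera_matrix"],d["k1"],d["R"],d["t"])
    for n in("tray","lane","pliers","file","hammer","jar","cup","cork_block","offcut"):
        print(n,[(np.round(q["centre"],3).tolist(),round(q["score"],2)) for q in r.spot_in(c,n)])
E
```

```text
time_s 0.0
joints [83.572, 22.09, 0.38, -0.03, -68.41, -14.816]
joint_velocities [0.001, -0.06, 0.07, -0.036, 0.007, 0.0]
effort [-0.001, -39.066, 18.74, 4.22, 0.011, -0.0]
tcp_pos [0.226, 0.582, 0.221]
ee_rot [[0.932, -0.363, -0.001], [-0.363, -0.932, -0.002], [0.0, 0.002, -1.0]]
wrist_force [0.658, 0.646, -0.879]
moment [0.018, -0.025, -0.009]
gripper_width 1.0
0.0187
top [[475.0579779    0.         322.28016948]
 [  0.         475.0579779  199.41826929]
 [  0.           0.           1.        ]] 0.04809617168011637 [[ 0.02142877 -0.99963188 -0.0166408 ]
 [-0.99668526 -0.02005309 -0.07884397]
 [ 0.07848125  0.01827516 -0.99674807]] [0.02201452 0.53348395 1.21415931]
tray [([0.634, -0.364, 0.043], 0.88), ([0.505, -0.156, 0.047], 0.85), ([0.312, -0.268, 0.04], 0.75)]
lane [([0.556, 0.127, 0.004], 0.89)]
pliers [([0.411, 0.124, 0.012], 0.84)]
file [([0.669, 0.02, 0.013], 0.92), ([0.559, 0.128, 0.002], 0.57)]
hammer [([0.717, 0.137, 0.022], 0.94)]
jar [([0.613, 0.308, 0.063], 0.84), ([0.434, 0.308, 0.016], 0.28)]
cup [([0.436, 0.312, 0.014], 0.71)]
cork_block [([0.407, -0.029, 0.03], 0.66)]
offcut [([0.672, -0.122, 0.002], 0.76)]
side [[381.31799249   0.         323.83078366]
 [  0.         381.31799249 199.83923555]
 [  0.           0.           1.        ]] -0.08104088107029175 [[ 0.96414451 -0.26534786  0.00398561]
 [-0.14675817 -0.54564032 -0.8250689 ]
 [ 0.22110497  0.79490072 -0.56501808]] [-0.50284337  0.12345041  0.93912383]
tray [([0.499, -0.186, 0.041], 0.79), ([0.309, -0.288, 0.038], 0.71), ([0.627, -0.382, 0.04], 0.67)]
lane []
pliers [([0.406, 0.114, 0.01], 0.85)]
file [([0.663, -0.013, 0.018], 0.89)]
hammer [([0.708, 0.13, 0.028], 0.96), ([0.666, -0.122, 0.011], 0.72)]
jar [([0.616, 0.301, 0.061], 0.74)]
cup [([0.433, 0.284, 0.036], 0.92)]
cork_block [([0.398, -0.048, 0.032], 0.62)]
offcut [([0.669, -0.123, 0.009], 0.75), ([0.661, -0.016, 0.015], 0.23)]
```

View pics/top0.png

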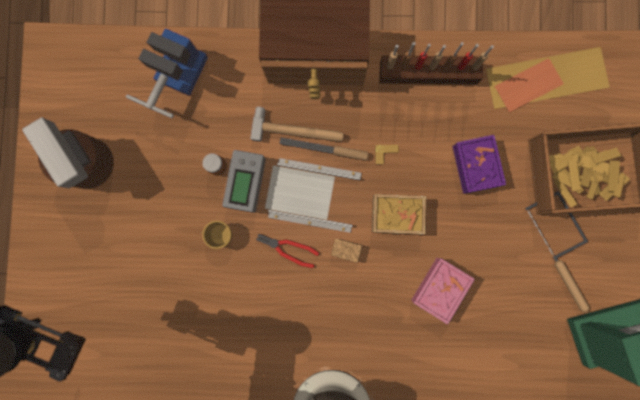

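View pics/side0.png

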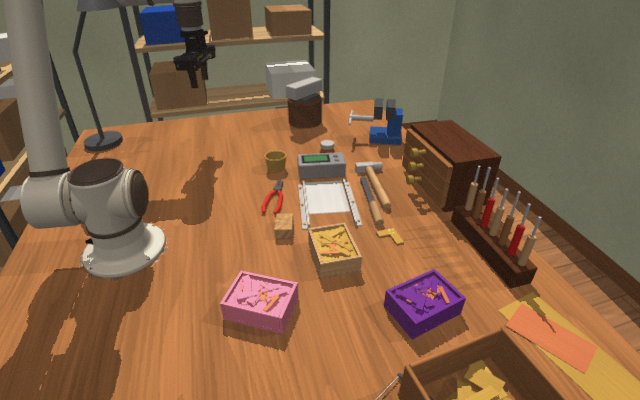

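Run:
```python
import cv2
a=cv2.imread("pics/top0.png")
cv2.imwrite("pics/topz.png",cv2.resize(a[145:265,220:440],None,fx=3.6,fy=3.6,interpolation=cv2.INTER_CUBIC))
a=cv2.imread("pics/side0.png")
cv2.imwrite("pics/sidez.png",cv2.resize(a[145:280,250:410],None,fx=4.4,fy=4.4,interpolation=cv2.INTER_CUBIC))
```

```text
(no output)
```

View pics/topz.png

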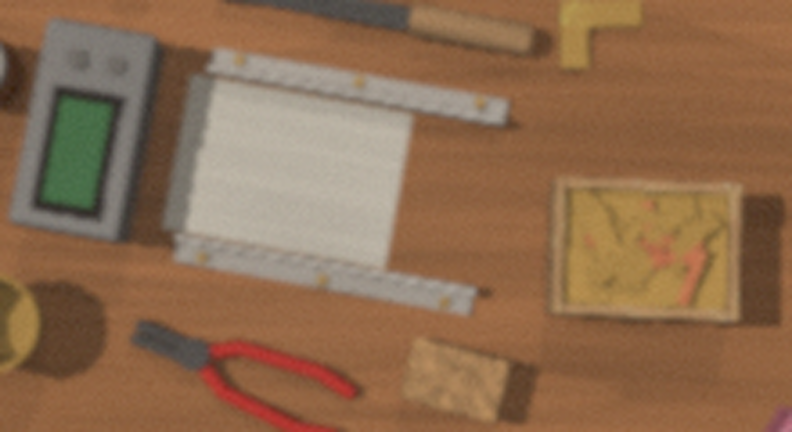

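View pics/sidez.png

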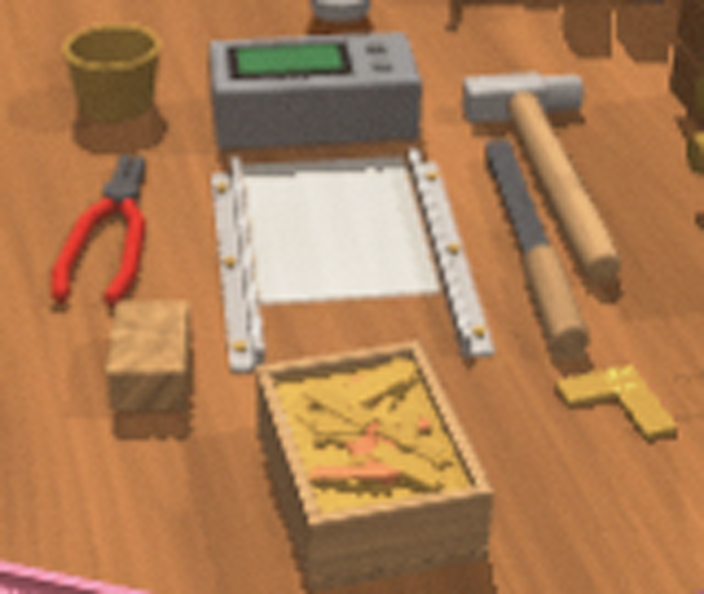

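```bash
cat > h.py <<'E'
import numpy as np,cv2
from scipy.optimize import least_squares
def proj(d,X):
    c=(np.asarray(X)@d["R"].T)+d["t"]; s=c[:,:2]/c[:,2:]
    s=s*(1+d["k1"]*(s**2).sum(1,keepdims=True)); K=d["camera_matrix"]
    return s*[K[0,0],K[1,1]]+K[:2,2]
def place(p,P):
    P=np.asarray(P,float)/1000; c,s=np.cos(p[2]),np.sin(p[2])
    return np.c_[p[0]+c*P[:,0]-s*P[:,1],p[1]+s*P[:,0]+c*P[:,1],P[:,2]]
def fit(obs,p0): # obs: list (cam,pts3 mm,uv)
    f=lambda p:np.concatenate([(proj(d,place(p,P))-uv).ravel() for d,P,uv in obs])
    q=least_squares(f,p0,loss="soft_l1"); return q.x,[np.round(proj(d,place(q.x,P))-uv,1).tolist() for d,P,uv in obs]
TR=[[65,-48,48],[-65,-48,48],[-65,48,48],[65,48,48]]
def zm(pts,o,f): return (np.array(pts,float)+.5)/f-.5+np.array(o)
def draw(img,d,p,loops,col):
    for L in loops:
        uv=proj(d,place(p,L)); 
        cv2.polylines(img,[np.round(uv*16).astype(int)],True,col,1,cv2.LINE_AA,4)
LANE=[[[-150,60,16],[70,60,16],[70,66,16],[-150,66,16]],[[-150,-60,16],[70,-60,16],[70,-66,16],[-150,-66,16]],
 [[-150,80,3],[70,80,3],[70,66,3],[-150,66,3]],[[-150,-80,3],[70,-80,3],[70,-66,3],[-150,-66,3]],
 [[-83,58,0],[83,58,0],[83,-58,0],[-83,-58,0]],[[105,75,50],[185,75,50],[185,-75,50],[105,-75,50]]]
E
python3 - <<'E'
from station import r
from h import *
T=r.capture("top");S=r.capture("side")
L=[[-150,-80,3],[70,-80,3],[-150,80,3],[70,80,3],[-83,-58,0],[-83,58,0]]
t=zm([(509,100),(217,48),(472,314),(174,262),(413,113),(388,268)],(220,145),3.6)
s=zm([(493,350),(437,163),(232,370),(213,175),(440,290),(262,303)],(250,145),4.4)
tt=zm([(553,178),(741,185),(738,321),(550,313)],(220,145),3.6)
ts=zm([(417,345),(490,492),(312,525),(258,370)],(250,145),4.4)
for o in ([(T,L,t)],[(S,L,s)],[(T,L,t),(S,L,s)]): p,e=fit(o,[.55,.12,1.4]);print(p,np.degrees(p[2]),e)
pl=p
for o in ([(T,TR,tt)],[(S,TR,ts)],[(T,TR,tt),(S,TR,ts)]): p,e=fit(o,[.5,-.16,1.5]);print(p,np.degrees(p[2]),e)
dx=p[:2]-pl[:2];c,q=np.cos(pl[2]),np.sin(pl[2]);print("tray in lane",c*dx[0]+q*dx[1],-q*dx[0]+c*dx[1],np.degrees(p[2]-pl[2]))
for n,d,(x0,y0,x1,y1),f in(("t",T,(220,145,440,265),3.6),("s",S,(250,145,410,280),4.4)):
    k=4;im=cv2.resize(d["pixels"][:,:,::-1],None,fx=k,fy=k,interpolation=cv2.INTER_CUBIC)
    e=dict(d);K=d["camera_matrix"].copy();K[:2]*=k;e["camera_matrix"]=K
    draw(im,e,pl,LANE,(0,0,255));draw(im,e,p,[TR],(255,0,0))
    cv2.imwrite(f"pics/ov_{n}.png",cv2.resize(im[y0*k:y1*k,x0*k:x1*k],None,fx=.9,fy=.9))
E
```

```text
[0.5526603  0.09283916 1.41549017] 81.1016128797623 [[[0.1, -0.2], [-0.4, 0.0], [-0.0, 0.1], [0.4, -0.2], [0.3, 0.1], [-0.4, 0.1]]]
[0.55538643 0.09799598 1.41055062] 80.81859709504549 [[[0.3, 0.1], [-0.2, -0.2], [0.1, -0.5], [0.0, -0.2], [0.1, 0.6], [-0.4, 0.1]]]
[0.55347281 0.09378432 1.41317541] 80.96898657035612 [[[-0.2, -0.3], [-0.7, -0.3], [-0.5, -0.1], [0.0, -0.6], [0.0, -0.1], [-0.8, -0.1]], [[0.3, 1.1], [-0.4, 0.5], [-0.1, 0.6], [-0.4, 0.6], [0.0, 1.5], [-0.6, 1.1]]]
[ 0.498215   -0.16182091  1.55339891] 89.00320140612942 [[[0.4, -0.1], [-0.3, -0.2], [-0.3, 0.1], [0.1, 0.2]]]
[ 0.49995042 -0.16165245  1.55522628] 89.1079020388125 [[[0.4, -0.7], [0.8, 0.4], [-0.3, 0.3], [-0.9, -0.5]]]
[ 0.49895882 -0.16185764  1.55452612] 89.0677858307866 [[[0.4, -0.4], [-0.3, -0.5], [-0.2, -0.3], [0.2, -0.0]], [[0.0, -0.6], [0.4, 0.5], [-0.8, 0.5], [-1.3, -0.4]]]
tray in lane -0.26102990397490916 0.013710328847036199 8.098799260430486
```

View pics/ov_t.png

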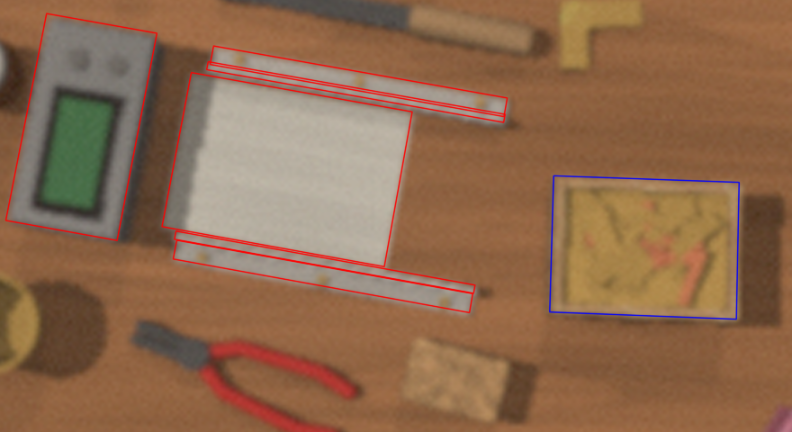

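View pics/ov_s.png

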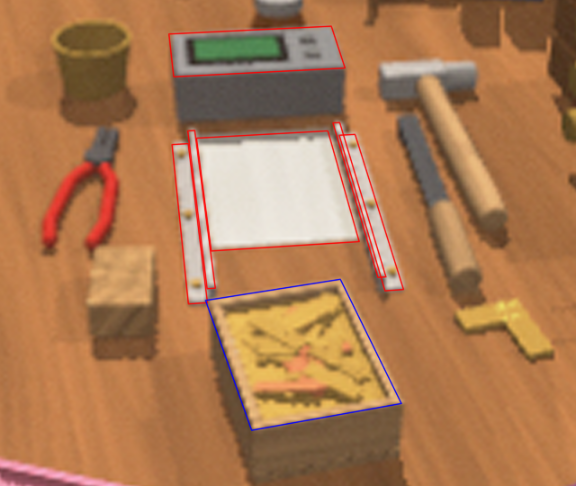

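```bash
cat >> h.py <<'E'
from scipy.spatial.transform import Rotation as Ro
PL=np.array([.5535,.0935,np.radians(81.0)])
def lane2w(x,y): return place(PL,[[x,y,0]])[0,:2]
def w2lane(p): 
    d=np.array(p[:2])-PL[:2];c,s=np.cos(PL[2]),np.sin(PL[2]);return np.array([c*d[0]+s*d[1],-s*d[0]+c*d[1]])*1000
def delta(s,xy,z,yaw):
    y=np.radians(yaw);Rt=np.array([[np.cos(y),np.sin(y),0],[np.sin(y),-np.cos(y),0],[0,0,-1]])
    R=np.array(s["ee_rot"]);dp=np.array([xy[0],xy[1],z])-s["tcp_pos"]
    return np.round(np.r_[R.T@dp/.025,np.degrees(Ro.from_matrix(R.T@Rt).as_rotvec())/5],2).tolist()
E
python3 - <<'E'
from station import r
from h import *
s=r.sense();print(s["time_s"])
print(delta(s,(.45,.2),.2,-9));print(lane2w(-265,95),delta(s,lane2w(-265,95),.16,-9))
E
```

```text
1.1
[13.88, 11.02, 0.9, -0.0, -0.0, -2.45]
[ 0.41821447 -0.15337614] [17.81, 24.66, 2.5, -0.0, -0.0, -2.45]
```

Request:
{"api": "play_rows", "payload": {
  "deltas": [
    [13.88,11.02,0.9,0,0,-2.45,87],
    [13.88,11.02,0.9,0,0,-2.45,87],
    [13.88,11.02,0.9,0,0,-2.45,87],
    [13.88,11.02,0.9,0,0,-2.45,87],
    [13.88,11.02,0.9,0,0,-2.45,87],
    [13.88,11.02,0.9,0,0,-2.45,87],
    [13.88,11.02,0.9,0,0,-2.45,87],
    [13.88,11.02,0.9,0,0,-2.45,87],
    [17.8,24.65,2.5,0,0,-2.45,87],
    [17.8,24.65,2.5,0,0,-2.45,87],
    [17.8,24.65,2.5,0,0,-2.45,87],
    [17.8,24.65,2.5,0,0,-2.45,87]
  ]
}}

```text
time_s: 2.3
tcp_pos: [0.4226, 0.037, 0.181]
ee_rot: [[0.988, -0.156, 0.001], [-0.156, -0.988, 0.0], [0.001, -0.001, -1.0]]
wrist_force: [0.7, -0.4, -0.0]
gripper_width: 0.994
```

Run:
```python
from station import r
from h import *
s=r.sense();print(s["time_s"],s["tcp_pos"],s["joints"])
print(delta(s,lane2w(-265,95),.12,-9))
```

```text
2.3 [0.42258138 0.03702606 0.18099942] [ 2.71466020e+01  4.38836168e+00 -2.97015064e+01  1.43168875e-02
 -5.58427760e+01  5.38906927e+01]
[1.01, 7.55, 2.44, -0.01, -0.01, 0.01]
```

Request:
{"api": "play_rows", "payload": {
  "deltas": [
    [0.5,7.0,2.4,0,0,0,87],
    [0.5,7.0,2.4,0,0,0,87],
    [0.5,7.0,2.4,0,0,0,87],
    [0.5,7.0,2.4,0,0,0,87],
    [0.5,7.0,2.4,0,0,0,87],
    [0.5,7.0,2.4,0,0,0,87],
    [0.5,7.0,2.4,0,0,0,87]
  ]
}}

```text
time_s: 3.0
tcp_pos: [0.4085, -0.1354, 0.1213]
ee_rot: [[0.988, -0.155, 0.001], [-0.155, -0.988, -0.0], [0.001, -0.0, -1.0]]
wrist_force: [-0.0, 1.1, 0.0]
gripper_width: 1.002
```

Run:
```python
from station import r
from h import *
s=r.sense();print(s["time_s"],s["tcp_pos"],w2lane(s["tcp_pos"]))
print(delta(s,lane2w(-265,95),.024,-9))
for c in("top","side"):
    d=r.capture(c);im=d["pixels"][:,:,::-1]
    cv2.imwrite(f"pics/a_{c}.png",cv2.resize(im[130:290,250:450] if c=="top" else im[140:300,240:440],None,fx=3.6,fy=3.6,interpolation=cv2.INTER_CUBIC))
```

```text
3.0 [ 0.40852554 -0.13540467  0.12134384] [-248.76547716  107.38100171]
[0.49, 0.65, 3.89, -0.0, -0.02, 0.01]
```

View pics/a_side.png

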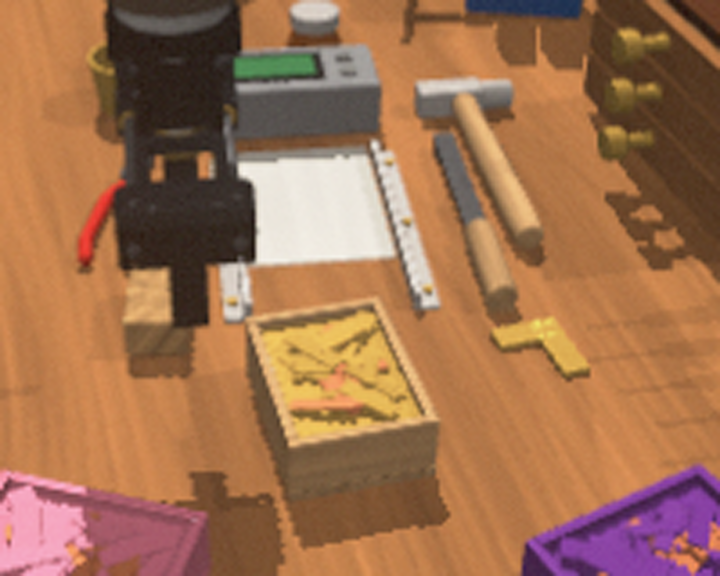

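View pics/a_top.png

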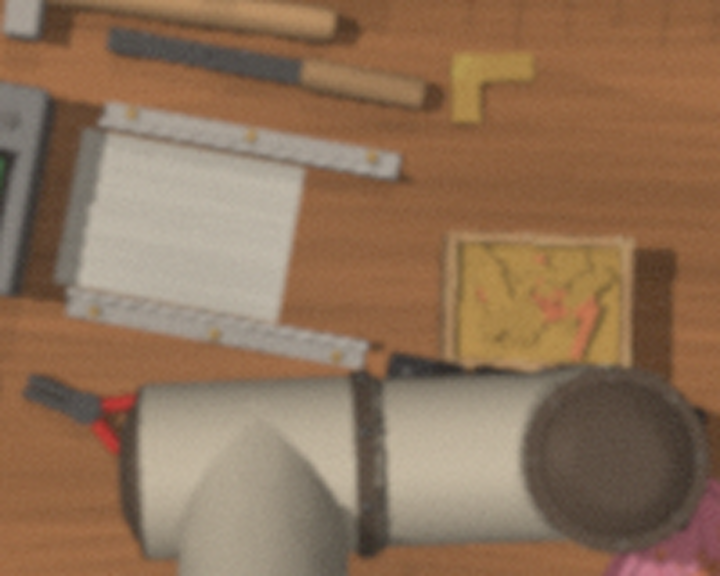

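Request:
{"api": "play_rows", "payload": {
  "deltas": [
    [0.45,0.35,1.5,0,0,0,87],
    [0.45,0.35,2.5,0,0,0,87],
    [0.45,0.35,3.3,0,0,0,87],
    [0.45,0.35,3.9,0,0,0,87],
    [0.45,0.35,3.95,0,0,0,87],
    [0.45,0.35,3.95,0,0,0,87]
  ]
}}

```text
time_s: 3.7
tcp_pos: [0.4182, -0.1457, 0.0224]
ee_rot: [[0.988, -0.155, 0.0], [-0.155, -0.988, -0.0], [0.0, 0.0, -1.0]]
wrist_force: [1.3, -0.2, -0.1]
gripper_width: 0.995
```

Run:
```python
from station import r
from h import *
s=r.sense();print(s["time_s"],s["tcp_pos"],w2lane(s["tcp_pos"]),s["wrist_force"])
print(delta(s,lane2w(-257,60),.022,-9))
for c in("top","side"):
    d=r.capture(c);im=d["pixels"][:,:,::-1]
    cv2.imwrite(f"pics/b_{c}.png",cv2.resize(im[130:290,250:450] if c=="top" else im[140:300,240:440],None,fx=3.6,fy=3.6,interpolation=cv2.INTER_CUBIC))
```

```text
3.7 [ 0.41821382 -0.1456838   0.02238378] [-257.40246709   96.20399048] [ 1.27971591 -0.15256043 -0.12199133]
[1.45, -0.01, 0.02, 0.0, -0.0, 0.02]
```

View pics/b_side.png

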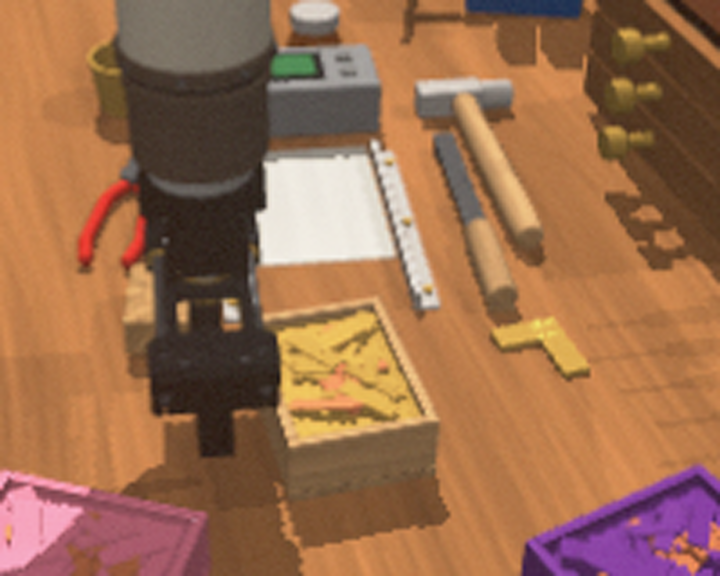

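Request:
{"api": "play_rows", "payload": {
  "deltas": [
    [0.2,0,0,0,0,0,87],
    [0.4,0,0,0,0,0,87],
    [0.55,0,0,0,0,0,87],
    [0.7,0,0,0,0,0,87],
    [0.85,0,0,0,0,0,87],
    [1.0,0,0,0,0,0,87],
    [1.12,0,0,0,0,0,87],
    [1.24,0,0,0,0,0,87],
    [1.34,0,0,0,0,0,87],
    [1.42,0,0,0,0,0,87],
    [1.45,0,0,0,0,0,87],
    [1.45,0,0,0,0,0,87]
  ]
}}

```text
time_s: 5.0
tcp_pos: [0.4525, -0.152, 0.0219]
ee_rot: [[0.988, -0.157, -0.002], [-0.157, -0.988, 0.0], [-0.002, 0.0, -1.0]]
wrist_force: [-3.7, 2.4, 0.6]
gripper_width: 0.994
```

Run:
```python
from station import r
from h import *
s=r.sense();print(s["time_s"],s["tcp_pos"],w2lane(s["tcp_pos"]),s["wrist_force"])
for c in("top","side"):
    d=r.capture(c);im=d["pixels"][:,:,::-1]
    cv2.imwrite(f"pics/c_{c}.png",cv2.resize(im[130:290,250:450] if c=="top" else im[140:300,240:440],None,fx=3.6,fy=3.6,interpolation=cv2.INTER_CUBIC))
```

```text
5.0 [ 0.45252497 -0.15195435  0.02186323] [-258.22837556   61.33434434] [-3.6939315   2.44573481  0.57645255]
```

View pics/c_side.png

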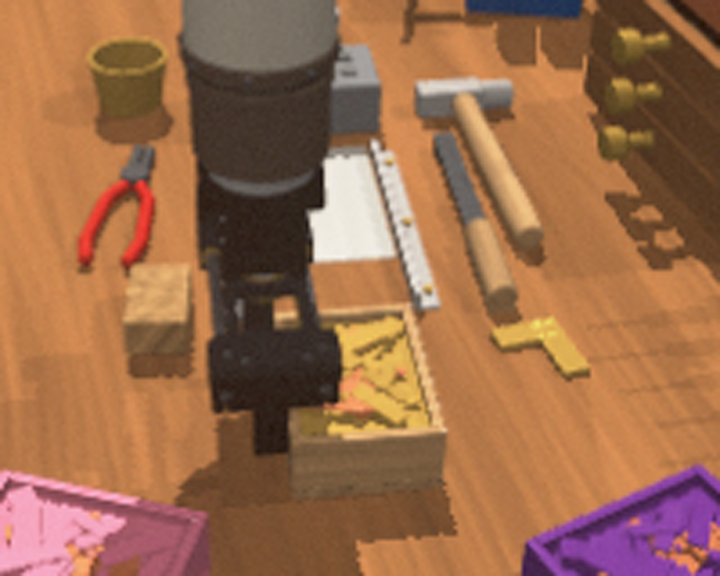

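View pics/c_top.png

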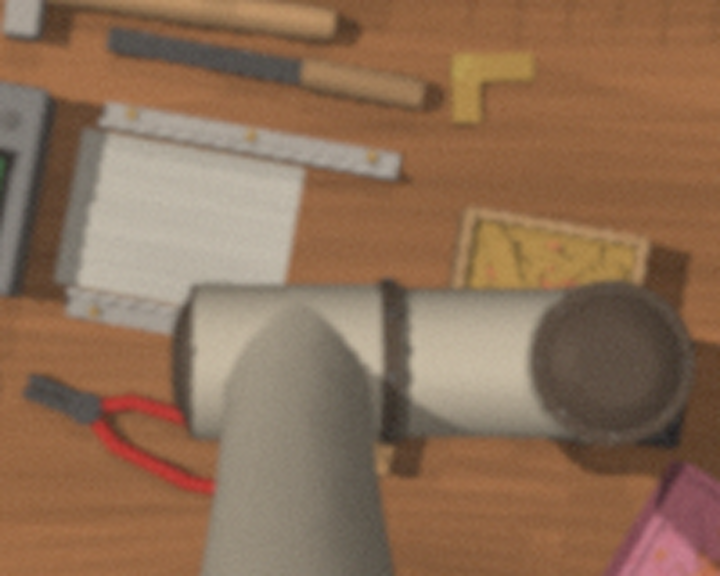

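Request:
{"api": "play_rows", "payload": {
  "deltas": [
    [-0.3,0,0,0,0,0,87],
    [-0.8,0,0,0,0,0,87],
    [-1.4,0,0,0,0,0,87],
    [-1.4,0,-2,0,0,0,87],
    [-1.4,0,-4,0,0,0,87],
    [-2.4,0,-4,0,0,0,87],
    [-2.9,2,-4,0,0,0,87],
    [-2.9,2,-4,0,0,0,87]
  ]
}}

```text
time_s: 5.9
tcp_pos: [0.3721, -0.192, 0.1228]
ee_rot: [[0.987, -0.16, 0.003], [-0.16, -0.987, -0.0], [0.003, -0.0, -1.0]]
wrist_force: [0.1, 0.2, -0.8]
gripper_width: 0.996
```

Run:
```python
from station import r
from h import *
s=r.sense();print(s["time_s"],s["tcp_pos"],w2lane(s["tcp_pos"]),s["wrist_force"])
for c in("top","side"):
    d=r.capture(c);im=d["pixels"][:,:,::-1]
    cv2.imwrite(f"pics/d_{c}.png",cv2.resize(im[160:260,340:460] if c=="top" else im[190:290,280:400],None,fx=6,fy=6,interpolation=cv2.INTER_CUBIC))
```

```text
5.9 [ 0.37210471 -0.19197113  0.12284494] [-310.33298379  134.50449162] [ 0.07418621  0.19083303 -0.75281344]
```

View pics/d_side.png

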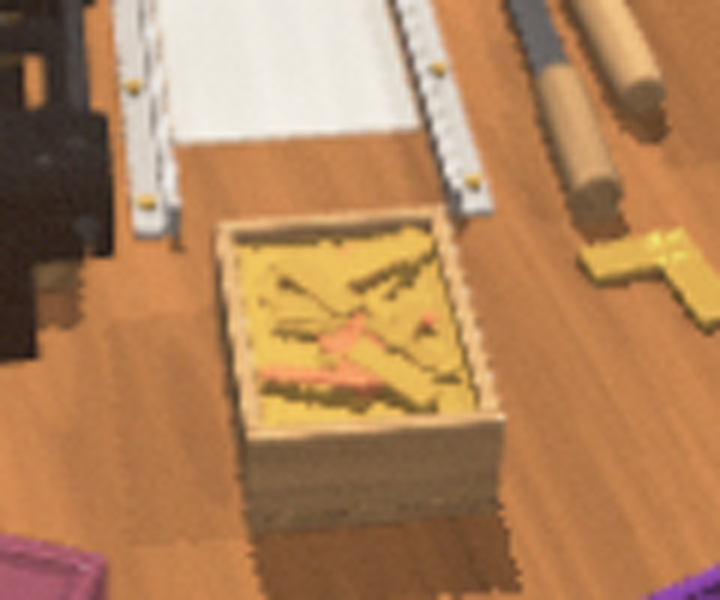

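View pics/d_top.png

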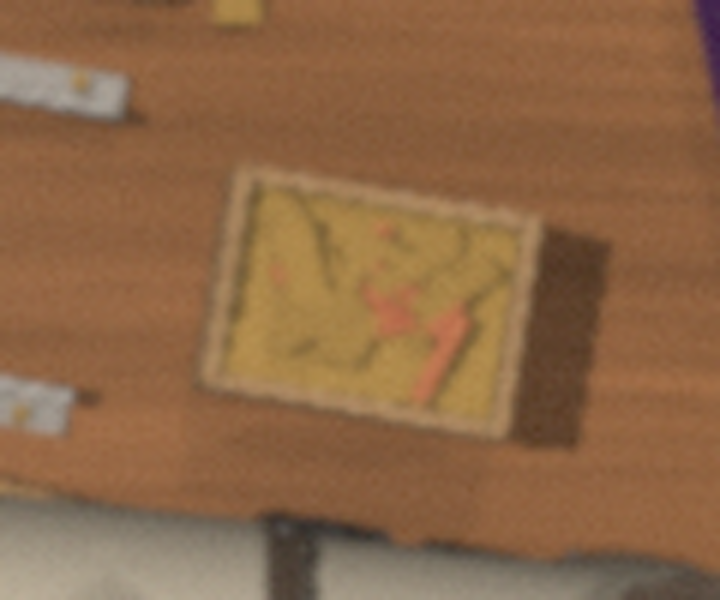

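Run:
```python
from station import r
from h import *
T=r.capture("top");S=r.capture("side")
tt=zm([(236,165),(542,213),(510,440),(202,388)],(340,160),6)
ts=zm([(443,208),(503,418),(250,437),(217,225)],(280,190),6)
PT=[.5527,.0928,np.radians(81.1)];PS=[.5554,.0980,np.radians(80.82)]
import h
for o,q in (([(T,TR,tt)],PT),([(S,TR,ts)],PS),([(T,TR,tt),(S,TR,ts)],PL)):
    p,e=fit(o,[.5,-.16,1.5]);h.PL=np.array(q);print(p,e);print(h.w2lane(p),np.degrees(p[2]-q[2]))
h.PL=PL
s=r.sense();print(s["time_s"],w2lane(s["tcp_pos"]))
print(delta(s,lane2w(-365,20),.13,-99))
```

```text
[ 0.50859635 -0.16855246  1.43079093] [[[0.1, -0.0], [0.1, 0.1], [-0.1, -0.2], [-0.0, 0.1]]]
[-265.02903224    3.13869674] 0.8782814736056402
[ 0.51112156 -0.16544056  1.41467157] [[[0.2, -0.5], [0.5, 0.3], [-0.3, 0.5], [-0.4, -0.8]]]
[-267.13044845    1.68290951] 0.2347102505572624
[ 0.50953936 -0.16785786  1.42447773] [[[-0.1, -0.5], [-0.1, -0.1], [-0.5, -0.4], [-0.4, -0.4]], [[-0.3, 0.1], [0.4, 1.0], [-0.4, 1.5], [-1.0, 0.1]]]
[-265.01707407    2.53403801] 0.6165618278722922
6.1 [-308.04853313  132.56288547]
[4.5, 2.28, -0.3, -0.01, -0.01, 18.0]
```

Request:
{"api": "play_rows", "payload": {
  "deltas": [
    [4.5,2.28,-0.3,0,0,1.7,55],
    [4.5,2.28,-0.3,0,0,3.4,55],
    [4.5,2.28,-0.3,0,0,5.1,55],
    [4.5,2.28,-0.3,0,0,6.8,55],
    [4.5,2.28,-0.3,0,0,8.5,55],
    [4.5,2.28,-0.3,0,0,10.2,55],
    [4.5,2.28,-0.3,0,0,11.9,55],
    [4.5,2.28,-0.3,0,0,13.6,55],
    [4.5,2.28,-0.3,0,0,15.3,55],
    [4.5,2.28,-0.3,0,0,17,55],
    [4.5,2.28,-0.3,0,0,18,55],
    [4.5,2.28,-0.3,0,0,18,55]
  ]
}}

```text
time_s: 7.3
tcp_pos: [0.4769, -0.2632, 0.1292]
ee_rot: [[-0.155, -0.988, -0.0], [-0.988, 0.155, -0.0], [0.0, 0.0, -1.0]]
wrist_force: [0.3, -0.9, 0.1]
gripper_width: 0.635
```

Run:
```python
from station import r
from h import *
s=r.sense();print(s["time_s"],w2lane(s["tcp_pos"]),s["tcp_pos"],s["joints"],s["gripper_width"],s["wrist_force"])
print(delta(s,lane2w(-362,2.5),.022,-99))
for c in("top","side"):
    d=r.capture(c);im=d["pixels"][:,:,::-1]
    cv2.imwrite(f"pics/e_{c}.png",cv2.resize(im[130:290,280:480] if c=="top" else im[140:300,240:440],None,fx=3.6,fy=3.6,interpolation=cv2.INTER_CUBIC))
```

```text
7.3 [-364.24861139   19.87860294] [ 0.4768851  -0.26315441  0.12915273] [-1.18277985e+01  1.93373485e+01 -1.83771932e+01  4.61697454e-03
 -5.22923113e+01  2.92603509e+00] 0.6352627875263998 [ 0.31798973 -0.86757868  0.07170109]
[-0.09, -0.7, 4.29, 0.0, -0.0, 0.02]
```

View pics/e_side.png

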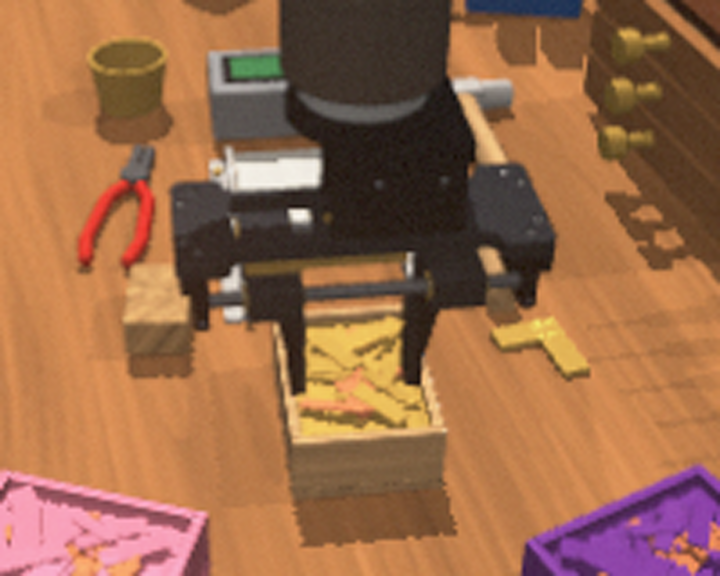

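View pics/e_top.png

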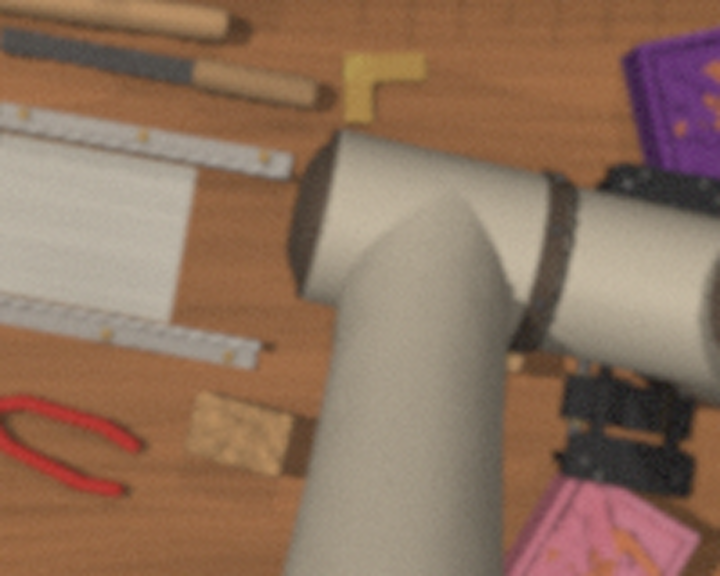

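Request:
{"api": "play_rows", "payload": {
  "deltas": [
    [-0.05,-0.7,0.5,0,0,0,55],
    [-0.05,-0.7,1.5,0,0,0,55],
    [-0.05,-0.7,2.6,0,0,0,55],
    [-0.05,-0.7,3.6,0,0,0,55],
    [-0.05,-0.7,4.2,0,0,0,55],
    [-0.05,-0.7,4.25,0,0,0,55],
    [-0.05,-0.7,4.25,0,0,0,55]
  ]
}}

```text
time_s: 8.1
tcp_pos: [0.494, -0.2654, 0.0233]
ee_rot: [[-0.155, -0.988, -0.0], [-0.988, 0.155, -0.0], [0.0, 0.0, -1.0]]
wrist_force: [-0.3, 0.7, 0.3]
gripper_width: 0.63
```

Run:
```python
from station import r
from h import *
s=r.sense();print(s["time_s"],w2lane(s["tcp_pos"]),s["tcp_pos"],s["gripper_width"],s["wrist_force"])
print(delta(s,lane2w(-260,2.0),.022,-99))
for c in(["side"]):
    d=r.capture(c);im=d["pixels"][:,:,::-1]
    cv2.imwrite(f"pics/f_{c}.png",cv2.resize(im[130:290,280:480] if c=="top" else im[140:300,240:440],None,fx=3.6,fy=3.6,interpolation=cv2.INTER_CUBIC))
```

```text
8.1 [-363.76839598    2.58718122] [ 0.49403876 -0.26538508  0.02327203] 0.6302981310052039 [-0.34183906  0.70715312  0.31686712]
[-4.15, -0.03, 0.05, 0.0, -0.0, 0.02]
```

View pics/f_side.png

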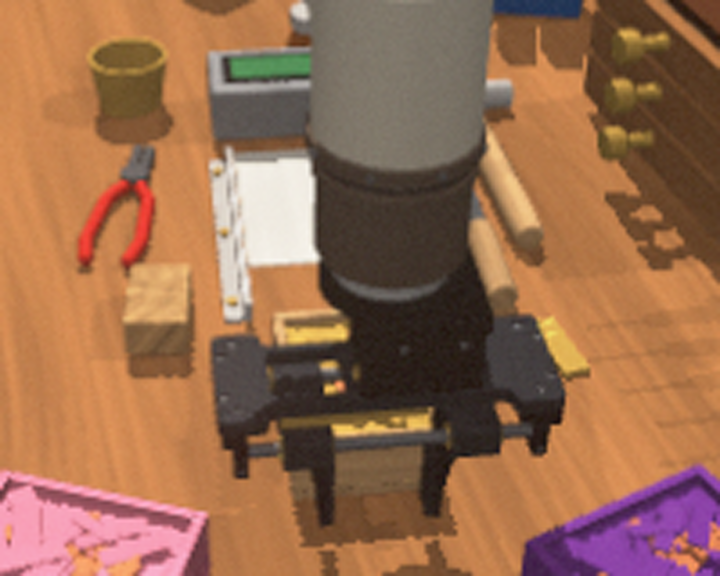

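Request:
{"api": "play_rows", "payload": {
  "deltas": [
    [-0.3,0,0,0,0,0,55],
    [-0.6,0,0,0,0,0,55],
    [-0.8,0,0,0,0,0,55],
    [-1.0,0,0,0,0,0,55],
    [-1.25,0,0,0,0,0,55],
    [-1.5,0,0,0,0,0,55],
    [-1.75,0,0,0,0,0,55],
    [-2.0,0,0,0,0,0,55],
    [-2.2,-0.02,0,0,0,0,55],
    [-2.35,-0.02,0,0,0,0,55],
    [-2.4,-0.02,0,0,0,0,55],
    [-2.4,-0.02,0,0,0,0,55]
  ]
}}

```text
time_s: 9.35
tcp_pos: [0.5038, -0.2066, 0.0239]
ee_rot: [[-0.156, -0.988, 0.001], [-0.988, 0.156, -0.001], [0.001, -0.001, -1.0]]
wrist_force: [-1.7, -4.3, 3.9]
gripper_width: 0.63
```

Run:
```python
from station import r
from h import *
s=r.sense();print(s["time_s"],w2lane(s["tcp_pos"]),s["tcp_pos"],s["gripper_width"],s["wrist_force"])
for c in("top","side"):
    d=r.capture(c);im=d["pixels"][:,:,::-1]
    cv2.imwrite(f"pics/g_{c}.png",cv2.resize(im[140:260,300:440] if c=="top" else im[160:280,260:400],None,fx=5,fy=5,interpolation=cv2.INTER_CUBIC))
```

```text
9.35 [-304.16930146    2.1645116 ] [ 0.50377958 -0.20658587  0.02385296] 0.6297367202594576 [-1.68011732 -4.26599869  3.90086468]
```

View pics/g_side.png

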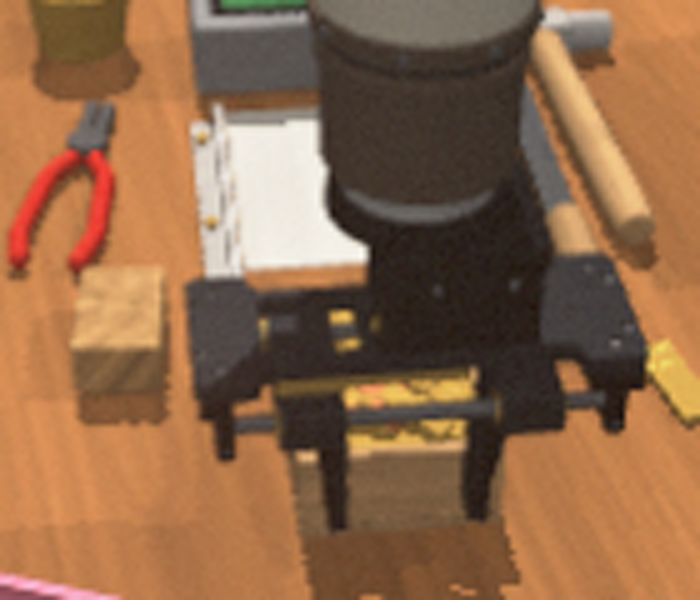

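View pics/g_top.png

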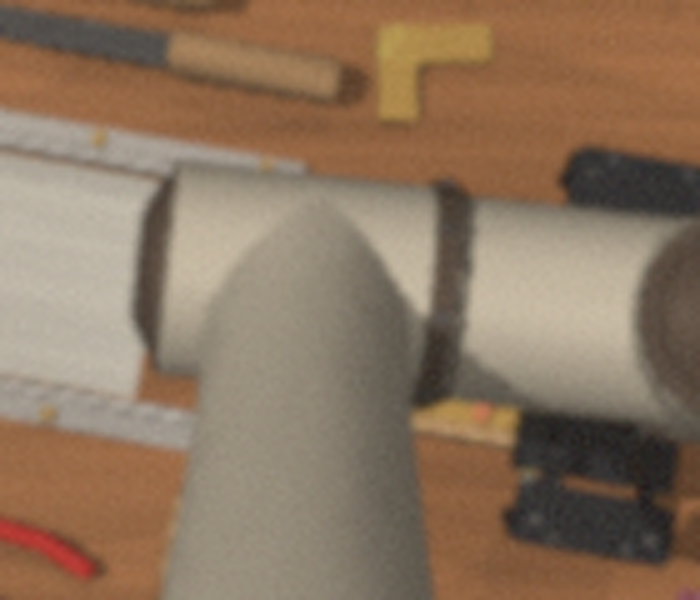

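```bash
cat >> h.py <<'E'
def ray(d,uv,z):
    K=d["camera_matrix"];q=(np.array(uv,float)-K[:2,2])/[K[0,0],K[1,1]];s=q.copy()
    for _ in range(20): s=q/(1+d["k1"]*(s**2).sum(-1,keepdims=True))
    out=[]
    for a in s:
        v=d["R"].T@np.r_[a,1];o=-d["R"].T@d["t"];out.append(o+v*(z-o[2])/v[2])
    return np.array(out)
E
python3 - <<'E'
from station import r
import h;from h import *
T=r.capture("top");S=r.capture("side")
h.PL=np.array([.5527,.0928,np.radians(81.1)])
for p in ray(T,zm([(415,430),(512,444)],(300,140),5),.048): print("top",h.w2lane(p))
h.PL=np.array([.5554,.0980,np.radians(80.82)])
for p in ray(S,zm([(302,530),(497,518)],(260,160),5),.0): print("side bottom",h.w2lane(p))
for nm,im,a in(("t",T,(375,215,415,240)),("s",S,(310,230,370,280))):
    x0,y0,x1,y1=a;cv2.imwrite(f"pics/z_{nm}.png",cv2.resize(im["pixels"][y0:y1,x0:x1,::-1],None,fx=12,fy=12,interpolation=cv2.INTER_CUBIC))
E
```

```text
top [-224.53508894   51.0161599 ]
top [-273.6613474    49.38121578]
side bottom [-291.38940509   47.45464328]
side bottom [-293.12706017  -45.52036984]
```

View pics/z_t.png

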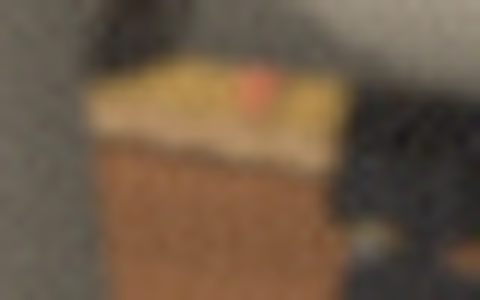

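View pics/z_s.png

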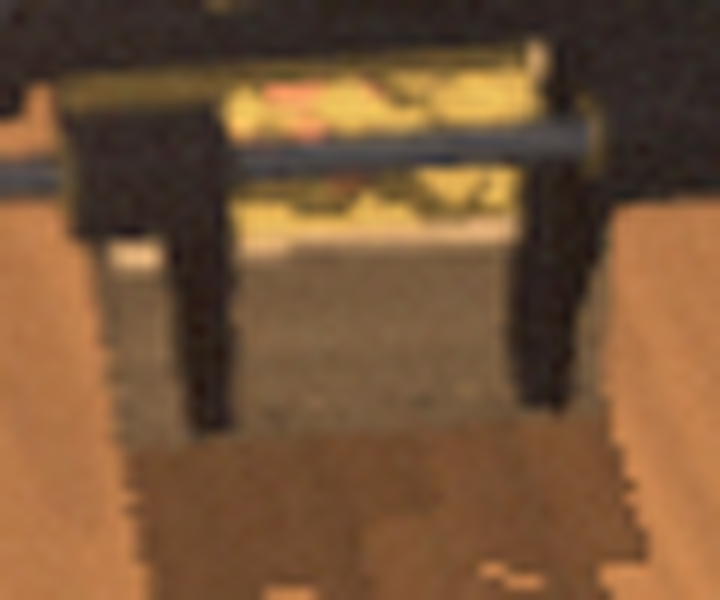

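Request:
{"api": "play_rows", "payload": {
  "deltas": [
    [-0.2,0,0,0,0,0,55],
    [-0.5,0,0,0,0,0,55],
    [-0.9,-0.01,0,0,0,0,55],
    [-1.3,-0.01,0,0,0,0,55],
    [-1.7,-0.02,0,0,0,0,55],
    [-2.1,-0.02,0,0,0,0,55],
    [-2.5,-0.03,0,0,0,0,55],
    [-2.9,-0.03,0,0,0,0,55],
    [-3.2,-0.04,0,0,0,0,55],
    [-3.4,-0.04,0,0,0,0,55],
    [-3.5,-0.04,0,0,0,0,55],
    [-3.5,-0.04,0,0,0,0,55]
  ]
}}

```text
time_s: 10.75
tcp_pos: [0.5181, -0.1201, 0.0235]
ee_rot: [[-0.156, -0.988, -0.0], [-0.988, 0.156, -0.0], [0.0, 0.0, -1.0]]
wrist_force: [-0.2, -4.3, 3.7]
gripper_width: 0.636
```

Run:
```python
from station import r
from h import *
s=r.sense();print(s["time_s"],w2lane(s["tcp_pos"]),s["tcp_pos"],s["gripper_width"],s["wrist_force"])
for c in("top","side"):
    d=r.capture(c);im=d["pixels"][:,:,::-1]
    cv2.imwrite(f"pics/i_{c}.png",cv2.resize(im[140:260,270:410] if c=="top" else im[140:260,260:400],None,fx=5,fy=5,interpolation=cv2.INTER_CUBIC))
```

```text
10.75 [-216.51633619    1.5891064 ] [ 0.51805984 -0.12010207  0.0235233 ] 0.6364095015826933 [-0.21897686 -4.34219783  3.72931024]
```

View pics/i_side.png

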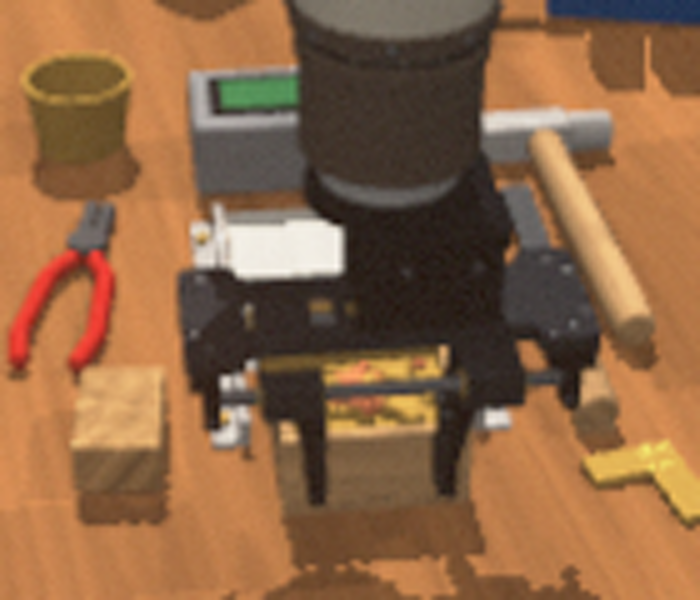

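View pics/i_top.png

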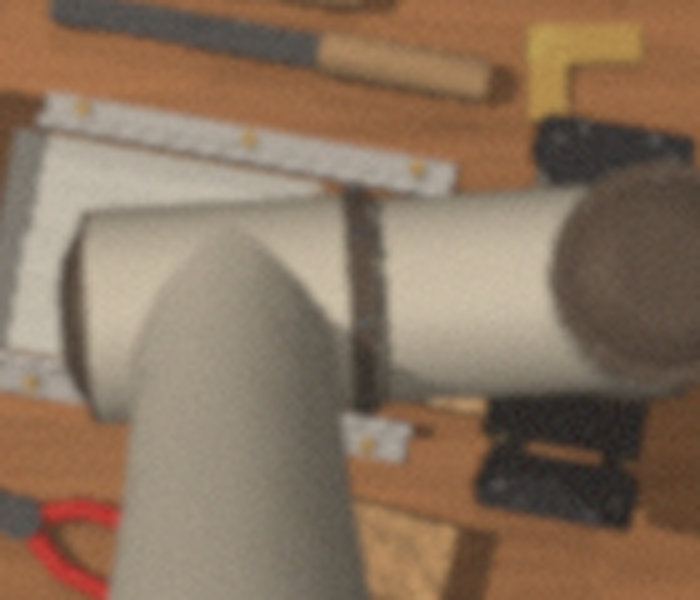

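Run:
```python
from station import r
import h;from h import *
S=r.capture("side");T=r.capture("top")
h.PL=np.array([.5554,.0980,np.radians(80.82)])
for p in ray(S,zm([(287,511),(466,499)],(260,140),5),.0): print("side bottom",h.w2lane(p))
h.PL=np.array([.5527,.0928,np.radians(81.1)])
for p in ray(T,zm([(430,408),(485,415)],(270,140),5),.048): print("top",h.w2lane(p))
x0,y0,x1,y1=305,210,365,250;cv2.imwrite("pics/j.png",cv2.resize(S["pixels"][y0:y1,x0:x1,::-1],None,fx=12,fy=12,interpolation=cv2.INTER_CUBIC))
```

```text
side bottom [-205.29480543   46.45450723]
side bottom [-205.50924803  -45.61538373]
top [-155.6362011    52.03629156]
top [-183.58133047   50.6438818 ]
```

View pics/j.png

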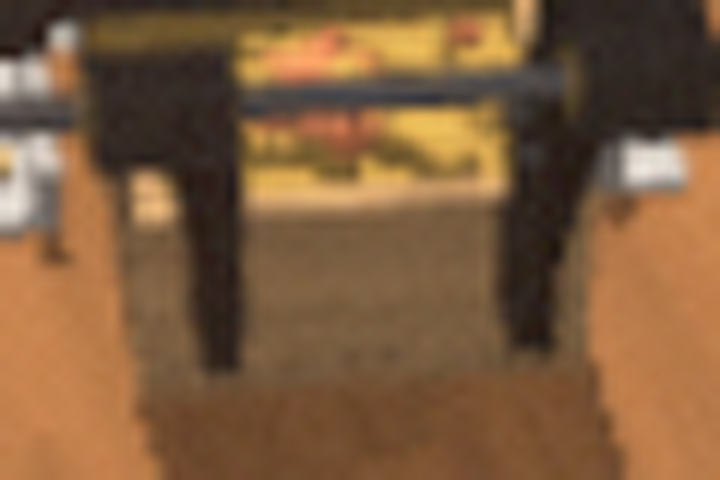

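Request:
{"api": "play_rows", "payload": {
  "deltas": [
    [-0.2,0,0,0,0,0,55],
    [-0.5,0,0,0,0,0,55],
    [-0.9,-0.02,0,0,0,0,55],
    [-1.3,-0.03,0,0,0,0,55],
    [-1.7,-0.04,0,0,0,0,55],
    [-2.1,-0.05,0,0,0,0,55],
    [-2.5,-0.06,0,0,0,0,55],
    [-2.9,-0.07,0,0,0,0,55],
    [-3.2,-0.07,0,0,0,0,55],
    [-3.5,-0.07,0,0,0,0,55],
    [-3.7,-0.07,0,0,0,0,55],
    [-3.7,-0.07,0,0,0,0,55]
  ]
}}

```text
time_s: 12.15
tcp_pos: [0.5337, -0.0287, 0.023]
ee_rot: [[-0.156, -0.988, -0.001], [-0.988, 0.156, -0.0], [0.0, 0.001, -1.0]]
wrist_force: [-0.8, -2.9, 1.2]
gripper_width: 0.633
```

Run:
```python
from station import r
from h import *
s=r.sense();print(s["time_s"],w2lane(s["tcp_pos"]),s["tcp_pos"],s["gripper_width"],s["wrist_force"])
for c in("top","side"):
    d=r.capture(c);im=d["pixels"][:,:,::-1]
    cv2.imwrite(f"pics/k_{c}.png",cv2.resize(im[140:260,250:390] if c=="top" else im[130:250,260:400],None,fx=5,fy=5,interpolation=cv2.INTER_CUBIC))
```

```text
12.15 [-123.79182446    0.43765952] [ 0.53370242 -0.02869928  0.02302358] 0.6332825850515955 [-0.80767655 -2.90822184  1.1796992 ]
```

View pics/k_side.png

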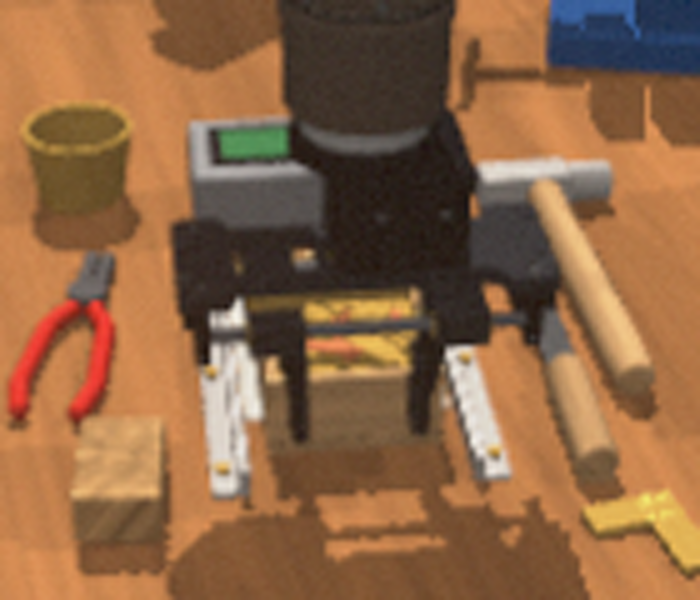

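View pics/k_top.png

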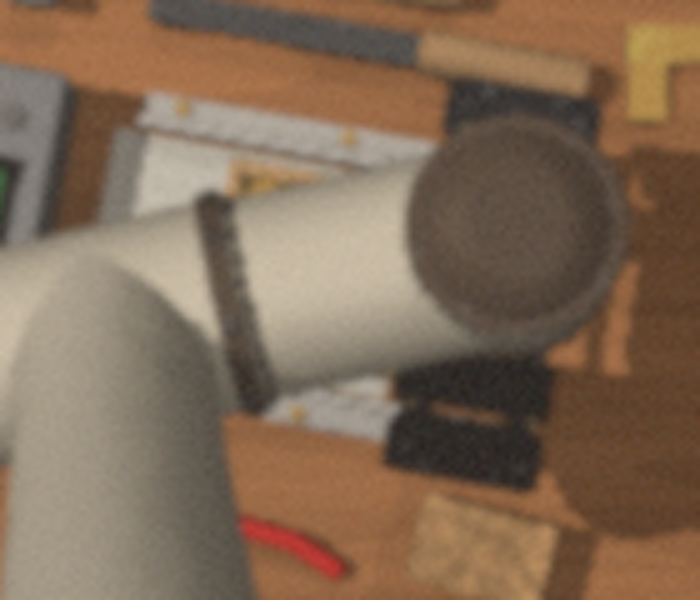

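Run:
```python
from station import r
import h;from h import *
S=r.capture("side");T=r.capture("top")
h.PL=np.array([.5554,.0980,np.radians(80.82)])
for p in ray(S,zm([(272,449),(440,437)],(260,130),5),.0): print("side bottom",h.w2lane(p))
h.PL=np.array([.5527,.0928,np.radians(81.1)])
for p in ray(T,zm([(232,161),(322,175)],(250,140),5),.048): print("top",h.w2lane(p))
```

```text
side bottom [-111.15073018   45.86196233]
side bottom [-109.84481556  -47.5007106 ]
top [ 15.78446083 -45.69585212]
top [-30.84116225 -46.60563552]
```

Request:
{"api": "play_rows", "payload": {
  "deltas": [
    [-0.15,0,0,0,0,0,55],
    [-0.35,0,0,0,0,0,55],
    [-0.6,-0.01,0,0,0,0,55],
    [-0.85,-0.01,0,0,0,0,55],
    [-1.1,-0.02,0,0,0,0,55],
    [-1.3,-0.02,0,0,0,0,55],
    [-1.5,-0.02,0,0,0,0,55],
    [-1.65,-0.02,0,0,0,0,55],
    [-1.78,-0.02,0,0,0,0,55],
    [-1.86,-0.02,0,0,0,0,55],
    [-1.9,-0.02,0,0,0,0,55],
    [-1.9,-0.02,0,0,0,0,55]
  ]
}}

```text
time_s: 13.55
tcp_pos: [0.5423, 0.0182, 0.0232]
ee_rot: [[-0.156, -0.988, -0.0], [-0.988, 0.156, 0.0], [-0.0, 0.0, -1.0]]
wrist_force: [-1.4, -1.5, -1.2]
gripper_width: 0.633
```

Request:
{"api": "play_rows", "payload": {
  "deltas": [
    [0.3,0,0,0,0,0,55],
    [0.9,0,0,0,0,0,55],
    [1.6,0,0,0,0,0,55],
    [2,0,-1,0,0,0,55],
    [2.5,0,-2.5,0,0,0,55],
    [4,0,-4,0,0,0,55],
    [5.5,0,-5,0,0,0,55],
    [7,0,-5,0,0,0,55],
    [8.5,0,-5,0,0,0,55],
    [10,0,-5,0,0,0,55],
    [10,0,-5,0,0,0,55],
    [10,0,-5,0,0,0,55]
  ]
}}

```text
time_s: 14.75
tcp_pos: [0.5028, -0.2304, 0.1485]
ee_rot: [[-0.159, -0.987, 0.001], [-0.987, 0.159, 0.0], [-0.0, -0.001, -1.0]]
wrist_force: [1.8, -0.4, -0.9]
gripper_width: 0.632
```

Run:
```python
from station import r
from h import *
s=r.sense();print(s["time_s"],w2lane(s["tcp_pos"]),s["tcp_pos"],s["gripper_width"],s["wrist_force"])
for c in("top","side"):
    d=r.capture(c);im=d["pixels"][:,:,::-1]
    cv2.imwrite(f"pics/l_{c}.png",cv2.resize(im[140:260,230:370] if c=="top" else im[130:250,260:400],None,fx=5,fy=5,interpolation=cv2.INTER_CUBIC))
    cv2.imwrite(f"pics/lf_{c}.png",im)
```

```text
14.75 [-327.86299507   -0.5899581 ] [ 0.50279362 -0.23041875  0.14849546] 0.6319833477933323 [ 1.7794174  -0.38433869 -0.88050591]
```

View pics/l_side.png

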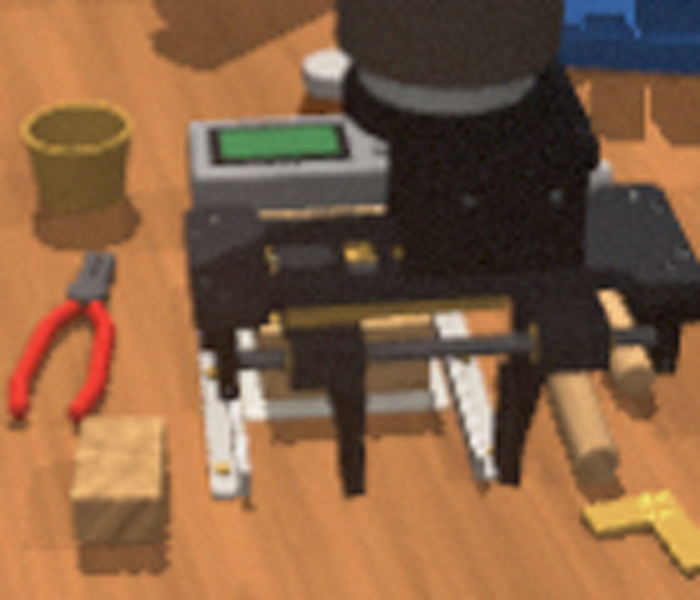

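View pics/l_top.png

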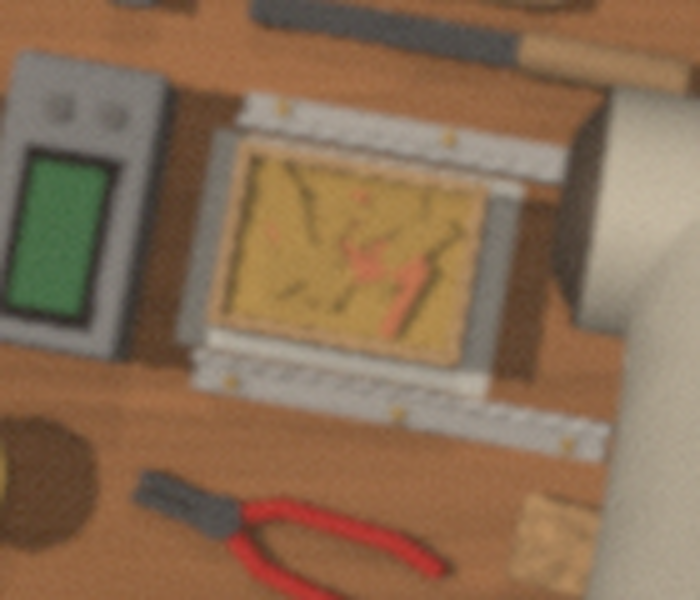

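Run:
```python
from station import r
import h;from h import *
T=r.capture("top")
tt=zm([(237,137),(493,186),(462,367),(208,326)],(230,140),5)
p,e=fit([(T,TR,tt)],[.55,.1,1.4]);h.PL=np.array([.5527,.0928,np.radians(81.1)]);print(p,e,h.w2lane(p),np.degrees(p[2])-81.1)
for n in("tray","pliers","file","hammer","jar","cup","cork_block","offcut"):
    print(n,[(np.round(q["centre"],3).tolist(),round(q["score"],2)) for q in r.spot_in("top",n)])
s=r.sense();print(s["time_s"],s["wrist_force"])
```

```text
[0.55283179 0.09086844 1.42285308] [[[0.8, 0.7], [-0.3, -0.7], [-0.4, 0.2], [0.0, -0.2]]] [-1.88791415 -0.42903153] 0.42347626124659143
tray [([0.658, -0.368, 0.042], 0.93), ([0.314, -0.269, 0.042], 0.77), ([0.558, 0.094, 0.05], 0.57), ([0.614, 0.311, 0.068], 0.5)]
pliers [([0.41, 0.125, 0.013], 0.6), ([0.555, 0.097, 0.049], 0.57)]
file [([0.67, 0.026, 0.011], 0.69)]
hammer [([0.714, 0.135, 0.021], 0.83), ([0.615, 0.31, 0.061], 0.19)]
jar [([0.613, 0.31, 0.069], 0.91)]
cup []
cork_block [([0.412, -0.015, 0.033], 0.57), ([0.559, 0.194, 0.02], 0.41)]
offcut [([0.672, -0.124, 0.008], 0.79), ([0.61, 0.306, 0.065], 0.25)]
15.3 [ 1.00415844 -0.22474764  0.72846123]
```

View pics/lf_side.png

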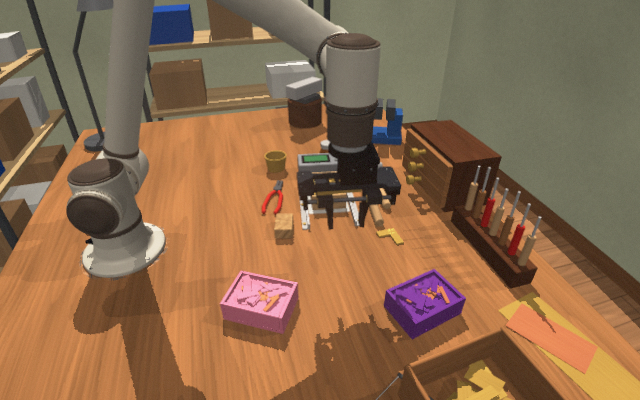

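```bash
python3 -c "
from station import r
print(r.finish_job())"
```

```text
the job is handed in; nothing more can be done
None
```

The tray is standing wholly on the weighing plate, and I handed the job in at about 15 s of the 72 s allowed. I lined it up with one push from the side. Then I pushed it down the lane from behind with both fingers, backed straight off and raised the hand.

**Last checks**
- **Tray position:** the last top picture puts it about 2 mm short of the plate's centre, 0.4 mm off to the side and 0.4° askew. That is well inside the plate's margins of about 18 mm lengthwise and 10 mm sideways.
- **Clearance to rails:** in the lane I measured the tray's centre at most about 3.5 mm off the middle, with 12 mm to spare on each side. Contact was judged from pictures and wrist force only; pushing forces in the readings stayed under 6 N.
- **Bystanders:** in the pictures all of them, and the pink and purple look-alikes, look where they started.

**Disagreements**
- The top and side cameras differed by 2–5 mm on absolute positions, so I measured the tray against the lane within each picture.
- In the last top picture the networks missed the cup, and put the purple tray about 24 mm and the cork block about 14 mm from their first readings. I put that down to the arm hiding them in part, as the side picture shows all three in place.

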